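# Hang the herb carrier on the kitchen rail and slide it to its mark

### The job

Pick up the small two-jar herb carrier by its thumb tab and hook it over the open end of the flat rail, where no wire shelf is above it. Then slide it along the rail, under the wire shelf, until its hook sits at the mark, and let go of it there. Do not tip the carrier and leave the spice jars on the counter and the turner on the rail where they are.

Things in the scene. Friction and masses are not known exactly. Their poses are not given: they have to be found in the camera images.
- carrier: Loose steel carrier, 0.3 kg, 178 mm tall, standing on the counter. Origin: underside, below the middle of its hook; z up; its thumb tab points to its -x. Tray 60 (x) by 92 (y) mm, rim 14 mm, centred at x=+4 mm, with two small herb jars fixed in it (tops at z=45 mm). A flat stem, 12 mm wide (y), x=-19..-9 mm, rises from the tray to the hook.
- carrier_grip (a point): Middle of the thumb tab, at (-48, 0, 100) mm in the carrier's frame, axes alike. The tab is a black bar 12 mm thick (y), x=-69..-19 mm, z=88..112 mm. Grip it across y with the tool leaning back to the carrier's -x side, about 35 degrees from vertical: the stem and hook rise close beside it.
- carrier_hook (a point): Middle of the hook's inside top (the face that rests on the rail), at (0, 0, 170) mm in the carrier's frame, axes alike. Square hook 36 mm wide (y), open downward: slot 18 mm wide (x=-9..+9 mm) and 22 mm deep, between the stem and a far lip 8 mm thick; top plate 8 mm thick.
- rail: Fixed rail stand; origin on the counter below the rail's middle, y along the rail, x away from the robot. The rail: flat steel bar 10 mm thick (x), 20 mm high, top face at z=250 mm, 440 mm long (y=-220..+220 mm). End posts 16 mm wide at y=+-212 mm, feet 90 by 30 mm. Open above only for y=+48..+220 mm; the rest lies under a wire shelf.
- rail_open (a point): Point on the rail's top face in the middle of the open end, at (0, 130, 250) mm in the rail's frame, axes alike: hook the carrier on here.
- shelf_corner (a point): The wire shelf's front corner beside the open end, at (-40, 45, 278) mm in the rail's frame, axes alike. The 6 mm wires lie at z=275..281 mm, over y=-218..+48 mm, x=-43..+78 mm, only 25 mm above the rail: no hook can be lifted on there, and a tool holding the carrier there must lean back towards the robot. Rear uprights at x=75 mm, y=-205 and +30 mm; two jars on it at y=-185 mm.
- mark: Fixed mark on the rail, under the shelf, 0 to 70 mm to the rail's -y side of its middle: a dark band 4 mm wide round the bar, with a black pointer 14 mm wide, 36 mm tall, standing on the shelf's front wire right above. Origin on the rail's top face at the middle of the band; axes as the rail's.
- turner: Loose steel turner already hanging on the rail near its -y end (rail y about -180 mm), blade 50 mm wide, reaching 167 mm below the rail's top. Origin at the inside top of its hook. Leave it.
- jar_a: Loose spice jar with metal lid, 50 mm diameter, 101 mm tall, on the counter. Origin at the centre of its underside. Leave it.
- jar_b: Another such jar, same size and origin. Leave it.
- jar_c: Another such jar, same size and origin. Leave it.

How it is judged:
On the way, in this order (a step that is already met when the one before it is completed fails the run):
1. the carrier hangs upright with its hook fully down over the open end of the rail, clear of the shelf (the hook's middle 65 to 200 mm to the rail's +y side of the rail's middle), for 0.2 s (z of carrier_hook in the frame of rail between 0.244 and 0.256 m and x of carrier_hook in the frame of rail between -0.009 and 0.009 m and angle between carrier's own z axis and vertical below 0.15 rad and y of carrier_hook in the frame of rail between 0.065 and 0.2 m), for 0.2 s.
2. still hanging, the carrier has been slid along until the middle of its hook is within 8 mm of the mark along the rail (z of carrier_hook in the frame of rail between 0.244 and 0.256 m and x of carrier_hook in the frame of rail between -0.009 and 0.009 m and angle between carrier's own z axis and vertical below 0.15 rad and y of carrier_hook in the frame of mark between -0.008 and 0.008 m), for 0.2 s.
At the end, for the whole second after the job is handed in: The carrier hangs by its hook on the rail, hook fully down (within 6 mm), upright within 8 degrees, the middle of its hook within 8 mm of the mark along the rail, at rest (under 30 mm/s, so let it stop rocking) and let go (all of step 2 and linear speed of carrier below 0.03 m/s and contact force between carrier and the fingers below 0.1 N); the robot touches nothing.
It fails at once if the carrier is tipped more than 40 degrees from upright (angle between carrier's own z axis and vertical above 0.7 rad).
It fails at once if a spice jar on the counter is shifted more than 30 mm or knocked over (distance of any of jar_a, jar_b, jar_c from where it was at the start of the episode above 0.03 m or angle between any of jar_a, jar_b, jar_c's own z axis and vertical above 0.5 rad).
It fails at once if the turner on the rail is shifted more than 30 mm or knocked off (distance of turner from where it was at the start of the episode above 0.03 m).
It also fails if it takes over 50 s, if anything falls off the work surface, if the arm or the gripper's body presses on something with over 40 N, if the wrist force passes 120 N, or if a joint passes its speed limit or range.

### The arm

A 6-joint arm with a two-finger parallel gripper is mounted at the origin on the work surface. World frame = base frame: x ahead of the robot, y to its left, z up, the work surface at z = 0. Lengths are in m, angles in rad, forces in N, time in s.
With the tool pointing down it reaches from about 0.35 to 0.725 m from the base axis. Payload 4.3 kg.
Tool frame: the origin (TCP) lies at the centre of the arm's flange, where the gripper is bolted on; the fingertips stand 173 mm ahead of it and the grasp point (between the pads) lies 155 mm ahead of it; z points along the fingers, y is the line along which they close (so a half turn about z gives the same grasp; the last joint's range is limited). The gripper opens to 85 mm and grips with 20 to 120 N. Pads are 22 mm wide; open, the fingers measure 114 mm over their backs; the gripper's body (76 mm by 85 mm) begins 54 mm behind the grasp point. The pads swing forward as they close: fully open they stand 13 mm farther back than shut.
Start: joints at [-1.409, 0.377, 0.081, 1.274, 0, 1.46], TCP at [0.154, -0.554, 0.405] pointing down, gripper open.
Joint ranges: [-2.72, 2.72], [-0.84, 1.66], [-1.02, 1.22], [-1.77, 2.12], [-1.37, 1.28], [-3.14, 3.14]. Speed limits (rad/s): [2.57, 2.57, 3.14, 3.14, 3.14, 3.14].

### API

Orientations are given as a unit quaternion [x, y, z, w].
In Python, from cell import ctrl gives the robot as it stands.
- The arm moves only by the tool apply_moves, never from a script. Its argument "deltas" is a list of rows, each a list of 3 entries, a list of its own where there are three numbers: the shift along the tool's x, y, z in cm, then the turn, a rotation vector about the tool's x, y, z in degrees, then the opening, from -1 (shut) to 1 (fully open). In form: [[[tx, ty, tz], [wx, wy, wz], hand], ...]. A call has 1 to 20 rows; each row is the pose to reach, as a shift and turn from the pose commanded when the call began, along the tool's axes at that moment; what a row does not reach only later rows make up. A row lasts 1/12 s, in which the tool goes at most 41.7 mm and 7.16 degrees, less where a joint would pass 70% of its speed; a pose out of reach is approached as far as the arm can. A call with a gripper value outside its range is refused whole. The fingers move at their own pace and stop on an object; "force" is the grip in N (left out, the last holds). Time passes only in rows, so rows that repeat a pose let the fingers close. It gives the time, the measured TCP pose, the force, the opening and the grip force at its end, in the units of the state.
- ctrl.observe(): the state, without advancing time (a new reading comes with each control period).
- ctrl.read_camera(name): name is "side" or "top" or "wrist"; returns the picture (384x512x3 uint8, red, green, blue); there is no depth.
- ctrl.get_calibration(name): a dict with "fx", "fy", "cx", "cy" (pixels), "xyz" and "rotation" of the camera in the world. Camera axes: x right, y down, z forward; pixel columns grow to the right and rows downward; lengths in m; the calibration is good to about 2 mm. A picture is of the moment at which its call begins: read the wrist's pose just before it. get_calibration takes no time and is no camera call; for the wrist camera it gives the pose at the moment of the call.
- ctrl.hand_in(): hands the job in; it is judged then, once.
Trained networks look in the newest picture that a camera, given by its name, has taken for a name from the list of things; names that differ only in an ending like _2 or _b are one class to them, and where a whole thing is asked for, a point or a joint stands for the part that bears it (a point fixed in the world has none). Each returns a list of dicts, best first, with "p" (0 to 1); they miss things now and then, are a little off and sometimes report something else, mostly with a low value. They report only what shows in the picture. A call takes as long as a camera call.
- ctrl.boxes_of(camera, label): "centre" ([column, row] as shares, 0 to 1, of the picture: columns of its width, rows of its height, amid what is visible of it).
- ctrl.mark_of(camera, label): "centre" ([column, row] as shares, 0 to 1, of the picture: columns of its width, rows of its height: a listed point, or the origin of a listed thing).
The state is a dict: "clock": time; "joint_pos": joint angles; "qd": joint speeds; "joint_torque": joint torques, N m; "ee_pos": TCP position; "eef_rot": TCP orientation; "force": force on the tool from outside, world axes, zero at the start; "torque": the same for the moment, N m; "gripper_width": opening from 0.0 (shut) to 1.0 (fully open); "grip_force": force on a finger pad.
Only numpy, scipy, OpenCV 4.12 (cv2) and the standard library are available. Lean on these libraries where they do the work, as an engineer would, in place of code of your own. Each camera call takes 0.05 s, during which the arm holds its last target. There are 200 camera calls.

## Working session

There is one attempt and no reset: what is moved stays moved. The work goes in short steps, Python scripts to look and compute and a tool call to move; the robot and the scene stay as the last step left them, time stands still between calls to the robot, and variables do not carry over. Pictures are saved under pics/ and viewed, at most 10 in all, crops included, and the job is handed in when it is done.

Besides the shell and the picture viewer there is one more tool, called after "Call:" by a JSON object that holds its "api" and its "payload", one argument or row to a line. apply_moves: Moves the arm, as the interface text tells. Its arguments: {"type":"object","properties":{"deltas":{"type":"array"},"force":{"type":"number"}},"required":["deltas"]}

```bash
mkdir -p pics; ls
python3 - <<'E'
from cell import ctrl
import cv2,numpy as np
print(ctrl.observe())
for c in ["side","top","wrist"]:
    im=ctrl.read_camera(c); cv2.imwrite(f"pics/{c}0.png",im[:,:,::-1])
    k=ctrl.get_calibration(c); print(c,k)
    for l in ["carrier","carrier_grip","carrier_hook","rail","rail_open","shelf_corner","mark","turner","jar_a"]:
        print(l,[(round(d["p"],2),np.round(np.array(d["centre"])*[512,384],1).tolist()) for d in ctrl.mark_of(c,l)][:4])
E
```

```text
pics
{'clock': 0.0, 'joint_pos': array([-1.40931467e+00,  3.78059304e-01,  7.96222910e-02,  1.27436136e+00,
       -9.60484464e-06,  1.46048643e+00]), 'qd': array([ 7.37243395e-05, -6.27663873e-04, -7.02107009e-05,  2.28100454e-03,
        1.60284348e-05,  1.81341566e-04]), 'joint_torque': array([ 2.49458126e-04, -4.63602841e+01,  2.69877040e+01,  2.07941345e-02,
       -1.12443538e-04, -6.06077620e-06]), 'ee_pos': array([ 0.15431432, -0.55359878,  0.40376124]), 'eef_rot': array([ 9.90779873e-01,  1.35477824e-01, -3.04100594e-05, -1.00057062e-03]), 'force': array([-0.69966752,  0.23342243, -0.01923232]), 'torque': array([ 0.0077201 , -0.0764944 ,  0.00766057]), 'grip_force': 0.0, 'gripper_width': 1.001144151220168}
side {'fx': 421.4195524949744, 'fy': 421.4195524949744, 'cx': 252.36591983645968, 'cy': 191.971531733986, 'xyz': array([-0.01834208,  0.83825347,  0.79744283]), 'rotation': array([-0.2741408 ,  0.83207451, -0.45872298,  0.14856665])}
carrier [(0.76, [188.0, 287.4])]
carrier_grip [(0.94, [202.7, 261.4])]
carrier_hook [(0.57, [185.4, 236.9])]
rail []
rail_open [(0.62, [233.9
[... 488 characters left out ...]
4.4, 186.6])]
carrier_grip [(0.96, [186.2, 200.4])]
carrier_hook [(0.82, [174.5, 175.3])]
rail [(0.37, [379.9, 223.6])]
rail_open [(0.57, [352.5, 162.6])]
shelf_corner [(0.86, [307.7, 172.6])]
mark [(0.6, [400.6, 166.8]), (0.58, [353.9, 159.9])]
turner [(0.42, [400.8, 165.9])]
jar_a [(0.81, [123.9, 223.9]), (0.81, [381.4, 225.1]), (0.58, [276.5, 235.8])]
wrist {'fx': 281.9881255828494, 'fy': 281.9881255828494, 'cx': 255.04045995464182, 'cy': 187.59010185986864, 'xyz': array([ 0.23400892, -0.53234469,  0.37355465]), 'rotation': array([ 0.78605385, -0.59679712, -0.09738943,  0.1283271 ])}
carrier []
carrier_grip []
carrier_hook []
rail []
rail_open []
shelf_corner []
mark []
turner []
jar_a []
```

View pics/side0.png

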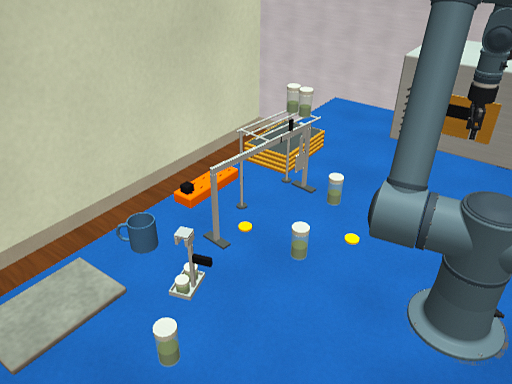

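View pics/top0.png

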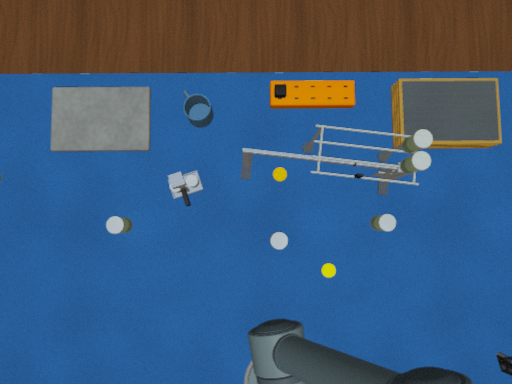

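Side view: the carrier is at about (185,270) with its tab at (203,261). The rail runs from (212,168) to (305,128), with the pointer at (291,125). Top view: the hook is near (178,180), the tab near (186,200), the rail's open end near (243,150) and the pointer near (359,176). I'll zoom in to pick features for a fit.

Run:
```python
import cv2,numpy as np
s=cv2.imread("pics/side0.png");t=cv2.imread("pics/top0.png")
def crop(im,x,y,w,h,f):return cv2.resize(im[y:y+h,x:x+w],None,fx=f,fy=f,interpolation=cv2.INTER_CUBIC)
a=crop(t,235,115,200,85,4)   #800x340
b=crop(t,160,160,50,50,5)    #250x250
c=crop(s,205,105,110,50,5)
c=crop(s,160,220,60,50,5)
m=np.zeros((600,800,3),np.uint8);m[:340]=a;m[345:595,:250]=b;m[345:595,255:555]=c
d=crop(s,270,105,48,50,5);m[345:595,560:800]=d
cv2.imwrite("pics/m.png",m)
cv2.imwrite("pics/n.png",crop(s,205,100,130,95,6))
```

```text
(no output)
```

View pics/m.png

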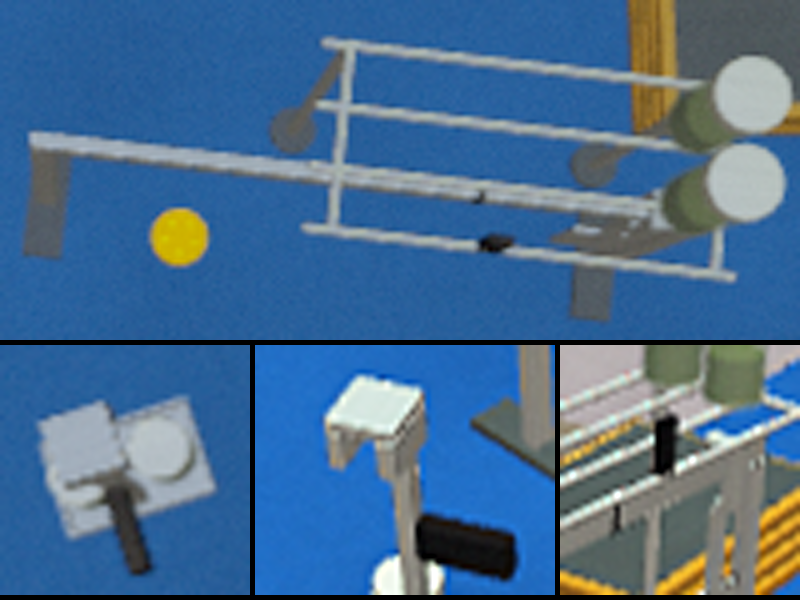

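View pics/n.png

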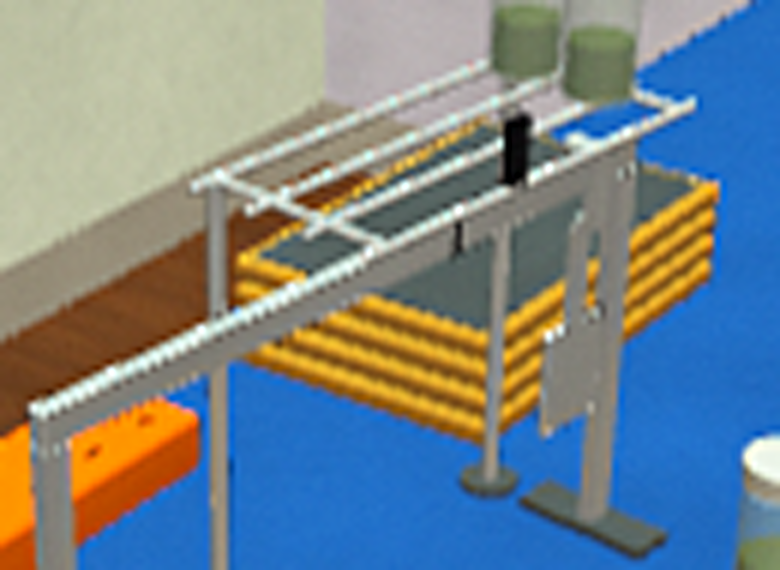

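Top: the rail's open end, the wire ends, the band at mosaic (480,197), and the carrier's hook plate, tab and tray corners all show clearly. Side: the pointer is at (515,150), the band at (458,238), and the rail end at (38,408). I'll fit planar poses to these.

```bash
cat > h.py <<'E'
import numpy as np
from cell import ctrl
from scipy.optimize import least_squares
from scipy.spatial.transform import Rotation as R
def proj(k,P):
    c=R.from_quat(k["rotation"]).inv().apply(np.atleast_2d(P)-k["xyz"])
    return np.c_[k["fx"]*c[:,0]/c[:,2]+k["cx"],k["fy"]*c[:,1]/c[:,2]+k["cy"]]
def world(p,q): return R.from_euler('z',p[2]).apply(np.atleast_2d(q))+[p[0],p[1],0]
E
python3 - <<'E'
from h import *
K={c:ctrl.get_calibration(c) for c in("top","side")}
m4=lambda x,y:((x+.5)/4-.5+235,(y+.5)/4-.5+115)
n6=lambda x,y:((x+.5)/6-.5+205,(y+.5)/6-.5+100)
b5=lambda x,y:((x+.5)/5-.5+160,(y-345+.5)/5-.5+160)
c5=lambda x,y:((x-255+.5)/5-.5+160,(y-345+.5)/5-.5+220)
rail=[("top",m4(32,140),(0,.22,.25)),("top",m4(303,227),(-.04,.048,.278)),("top",m4(323,42),(.075,.048,.278)),("top",m4(736,277),(-.04,-.218,.278)),
("side",n6(38,408),(0,.22,.25)),("side",n6(692,103),(-.04,-.218,.278)),("side",n6(192,187),(.075,.048,.278)),
("top",m4(480,196),(-.002,None,.25)),("side",n6(458,238),(-.005,None,.24)),("side",n6(515,150),(-.04,None,.299))]
car=[("top",b5(83,445),(-.001,0,.178)),("top",b5(140,573),(-.069,0,.100)),("top",b5(182,398),(.034,-.046,.014)),("top",b5(215,490),(-.026,-.046,.014)),("top",b5(73,537),(-.026,.046,.014)),
("side",c5(377,405),(-.001,0,.178)),("side",c5(515,553),(-.069,0,.1))]
def fit(obs,x0):
    def f(p):
        return np.concatenate([(proj(K[c],world(p,[q[0],p[3] if q[1] is None else q[1],q[2]]))[0]-uv) for c,uv,q in obs])
    s=least_squares(f,x0,loss="soft_l1"); print(s.x.round(4)); print(f(s.x).reshape(-1,2).round(1).tolist())
fit(rail,[.45,.0,-.1,-.03]); fit(car,[.47,.3,.3,0])
E
```

```text
[ 0.6275 -0.1094 -0.1238 -0.0639]
[[-0.1, 0.2], [0.1, 0.5], [-0.1, 0.6], [0.2, 0.4], [-0.6, -0.2], [0.1, -0.4], [-0.4, -0.1], [0.2, -0.1], [-0.6, -0.6], [-0.3, -0.6]]
[0.5899 0.2877 0.3224 0.    ]
[[-0.1, 0.1], [0.8, 0.3], [0.4, -0.0], [-0.0, 0.1], [-0.5, 0.6], [-0.7, -0.9], [-0.4, 0.1]]
```

```bash
cat >> h.py <<'E'
def tool(yaw,lean=35):
    l=np.radians(lean);Z=R.from_euler('z',yaw)
    z=Z.apply([np.sin(l),0,-np.cos(l)]);y=Z.apply([0,1,0]);x=np.cross(y,z)
    return R.from_matrix(np.c_[x,y,z])
def delta(p0,R0,p1,R1):
    return (R0.inv().apply(np.array(p1)-p0)*100).round(2).tolist(),np.degrees((R0.inv()*R1).as_rotvec()).round(2).tolist()
def now():
    o=ctrl.observe();return o["ee_pos"],R.from_quat(o["eef_rot"]),o
E
python3 - <<'E'
from h import *
p,r,o=now()
r1=R.from_euler('z',90,degrees=True)*r; p1=[.42,-.25,.42]
print(delta(p,r,p1,r1))
car=[.5899,.2877,.3224];g=world(car,[-.048,0,.1])[0];T=tool(car[2]);pre=g-T.apply([0,0,.245])
print(pre,delta(p1,r1,pre,T))
E
```

```text
([33.75, -22.15, -1.53], [-0.0, 0.01, -90.0])
[0.41108707 0.22796663 0.30069225] ([46.28, 11.97, 11.93], [-28.28, -26.88, -89.72])
```

Call:
{"api": "apply_moves", "payload": {
  "deltas": [
    [[33.8,-22.2,-1.5],[0,0,-90],1],
    [[33.8,-22.2,-1.5],[0,0,-90],1],
    [[33.8,-22.2,-1.5],[0,0,-90],1],
    [[33.8,-22.2,-1.5],[0,0,-90],1],
    [[33.8,-22.2,-1.5],[0,0,-90],1],
    [[33.8,-22.2,-1.5],[0,0,-90],1],
    [[33.8,-22.2,-1.5],[0,0,-90],1],
    [[33.8,-22.2,-1.5],[0,0,-90],1],
    [[33.8,-22.2,-1.5],[0,0,-90],1],
    [[33.8,-22.2,-1.5],[0,0,-90],1],
    [[33.8,-22.2,-1.5],[0,0,-90],1],
    [[33.8,-22.2,-1.5],[0,0,-90],1],
    [[33.8,-22.2,-1.5],[0,0,-90],1],
    [[33.8,-22.2,-1.5],[0,0,-90],1],
    [[33.8,-22.2,-1.5],[0,0,-90],1],
    [[33.8,-22.2,-1.5],[0,0,-90],1]
  ]
}}

```text
clock: 2.83
ee_pos: [0.4203, -0.2494, 0.4197]
eef_rot: [0.606, 0.796, -0.0, 0.0]
force: [0.1, 0.6, -0.4]
gripper_width: 1.002
grip_force: 0.0
```

Run:
```python
from h import *
p,r,o=now();print(p,o["joint_pos"].round(2),o["clock"])
car=[.5899,.2877,.3224];g=world(car,[-.048,0,.1])[0];T=tool(car[2]);pre=g-T.apply([0,0,.245])
print(pre,delta(p,r,pre,T))
```

```text
[ 0.42029058 -0.24941549  0.41970235] [-0.67  0.2  -0.13  1.25 -0.    0.64] 2.8333
[0.41108707 0.22796663 0.30069225] ([46.26, 11.84, 11.9], [-28.33, -26.87, -89.82])
```

Call:
{"api": "apply_moves", "payload": {
  "deltas": [
    [[46.3,11.8,11.9],[-28.3,-26.9,-89.8],1],
    [[46.3,11.8,11.9],[-28.3,-26.9,-89.8],1],
    [[46.3,11.8,11.9],[-28.3,-26.9,-89.8],1],
    [[46.3,11.8,11.9],[-28.3,-26.9,-89.8],1],
    [[46.3,11.8,11.9],[-28.3,-26.9,-89.8],1],
    [[46.3,11.8,11.9],[-28.3,-26.9,-89.8],1],
    [[46.3,11.8,11.9],[-28.3,-26.9,-89.8],1],
    [[46.3,11.8,11.9],[-28.3,-26.9,-89.8],1],
    [[46.3,11.8,11.9],[-28.3,-26.9,-89.8],1],
    [[46.3,11.8,11.9],[-28.3,-26.9,-89.8],1],
    [[46.3,11.8,11.9],[-28.3,-26.9,-89.8],1],
    [[46.3,11.8,11.9],[-28.3,-26.9,-89.8],1],
    [[46.3,11.8,11.9],[-28.3,-26.9,-89.8],1],
    [[46.3,11.8,11.9],[-28.3,-26.9,-89.8],1],
    [[46.3,11.8,11.9],[-28.3,-26.9,-89.8],1],
    [[46.3,11.8,11.9],[-28.3,-26.9,-89.8],1],
    [[46.3,11.8,11.9],[-28.3,-26.9,-89.8],1],
    [[46.3,11.8,11.9],[-28.3,-26.9,-89.8],1]
  ]
}}

```text
clock: 4.33
ee_pos: [0.4102, 0.228, 0.301]
eef_rot: [-0.153, 0.941, 0.048, 0.297]
force: [-0.1, 1.4, 0.8]
gripper_width: 1.001
grip_force: 0.0
```

Run:
```python
from h import *
import cv2
p,r,o=now();print(p,o["joint_pos"].round(2),o["clock"])
car=[.5899,.2877,.3224];g=world(car,[-.048,0,.1])[0];T=tool(car[2])
im=ctrl.read_camera("wrist");k=ctrl.get_calibration("wrist")
for l,q in [("carrier_grip",(-.048,0,.1)),("carrier_hook",(0,0,.17)),("carrier",(0,0,0))]:
    uv=proj(k,world(car,q))[0]; print(l,uv.round(1),[(round(d["p"],2),np.round(np.array(d["centre"])*[512,384],1).tolist()) for d in ctrl.mark_of("wrist",l)])
im=im[:,:,::-1].copy()
for q in [(-.069,0,.112),(-.069,0,.088),(-.019,0,.112),(-.026,-.046,.014),(-.026,.046,.014),(.034,.046,.014),(.034,-.046,.014),(-.019,.018,.178),(-.019,-.018,.178),(.017,.018,.178),(.017,-.018,.178)]:
    u=proj(k,world(car,q))[0];cv2.circle(im,(int(round(u[0])),int(round(u[1]))),2,(0,0,255),-1)
cv2.imwrite("pics/w1.png",im)
print(delta(p,r,g-T.apply([0,0,.155]),T))
```

```text
[0.41018997 0.22795818 0.30102445] [ 0.38 -0.01 -0.83  0.14 -0.03  0.05] 4.3333
carrier_grip [255.5 199.2] [(0.62, [255.2, 199.4])]
carrier_hook [255.5 304.7] [(0.64, [254.1, 305.0])]
carrier [255.4 150.7] [(0.74, [255.8, 150.4])]
([-0.05, -0.02, 9.08], [-0.03, 0.01, -0.06])
```

View pics/w1.png

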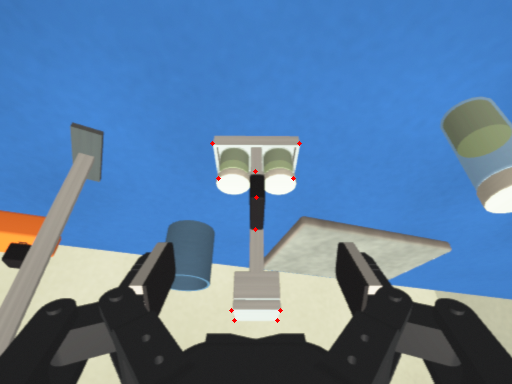

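The model overlay lies on the carrier: tab at (256,200), tray rim at row 143, and the network marks agree to within 1–2 px. Next I advance and grip.

Call:
{"api": "apply_moves", "payload": {
  "deltas": [
    [[0,0,3],[0,0,0],1],
    [[0,0,5.5],[0,0,0],1],
    [[0,0,7.5],[0,0,0],1],
    [[0,0,9.1],[0,0,0],1],
    [[0,0,9.1],[0,0,0],1],
    [[0,0,9.1],[0,0,0],1],
    [[0,0,9.1],[0,0,0],-1],
    [[0,0,9.1],[0,0,0],-1],
    [[0,0,9.1],[0,0,0],-1],
    [[0,0,9.1],[0,0,0],-1],
    [[0,0,9.1],[0,0,0],-1],
    [[0,0,9.1],[0,0,0],-1],
    [[0,0,9.1],[0,0,0],-1],
    [[0,0,9.1],[0,0,0],-1],
    [[0,0,9.1],[0,0,0],-1],
    [[0,0,9.1],[0,0,0],-1],
    [[0,0,9.1],[0,0,0],-1],
    [[0,0,9.1],[0,0,0],-1]
  ],
  "force": 60
}}

```text
clock: 6.03
ee_pos: [0.4592, 0.2449, 0.2266]
eef_rot: [-0.154, 0.941, 0.048, 0.297]
force: [-4.8, -2.2, 6.7]
gripper_width: 0.132
grip_force: 59.2
```

Run:
```python
from h import *
p,r,o=now();print(p,o["gripper_width"],o["grip_force"],o["joint_pos"].round(2))
car=np.array([.5899,.2877,.3224]);rail=[.6275,-.1094,-.1238]
C=R.from_euler('z',car[2]); off=C.inv().apply(p-[car[0],car[1],0]); Ro=C.inv()*r   # tool in carrier frame
print("off",off,Ro.as_quat())
np.savez("g.npz",off=off,q=Ro.as_quat())
def tgt(y,dz,x=0):
    h=world(rail,[x,y,.25+dz])[0]; Z=R.from_euler('z',rail[2]); return h+Z.apply(off-[0,0,.17]), Z*Ro
# up 0.30 straight, then over the rail, 40mm above, in front
a=p+[0,0,.14]
print("up",delta(p,r,a,r)); b,rb=tgt(.13,.045); print("over",b,delta(a,r,b,rb)); c,rc=tgt(.13,0);print("down",delta(b,rb,c,rc))
```

```text
[0.45920159 0.24490306 0.22662108] 0.13233224030274188 59.214152097702026 [ 0.38  0.21 -0.83 -0.08 -0.03  0.04]
off [-0.13752448  0.00081904  0.22662108] [-6.45448518e-04  9.53585323e-01 -8.67386938e-05  3.01122247e-01]
up ([-8.04, -0.01, -11.46], [0.0, 0.0, 0.0])
over [0.50718211 0.0373999  0.35162108] ([2.55, -21.2, 0.06], [14.68, 0.01, 20.93])
down ([2.58, 0.0, 3.68], [0.0, 0.0, 0.0])
```

The hook has to enter from the front, because the tray must pass under the rail. So the path is: lift, stand off in front, move in, then lower.

Call:
{"api": "apply_moves", "payload": {
  "deltas": [
    [[-0.6,0,-0.8],[0,0,0],-1],
    [[-1.7,0,-2.4],[0,0,0],-1],
    [[-2.9,0,-4.1],[0,0,0],-1],
    [[-4.0,0,-5.7],[0,0,0],-1],
    [[-5.2,0,-7.4],[0,0,0],-1],
    [[-6.3,0,-9.0],[0,0,0],-1],
    [[-6.9,0,-9.8],[0,0,0],-1],
    [[-6.9,0,-9.8],[0,0,0],-1]
  ]
}}

```text
clock: 6.7
ee_pos: [0.46, 0.2453, 0.348]
eef_rot: [-0.154, 0.941, 0.049, 0.298]
force: [0.9, 0.7, -3.2]
gripper_width: 0.131
grip_force: 58.7
```

```bash
cat >> h.py <<'E'
rail=[.6275,-.1094,-.1238]
def tgt(y,dz,x=0):
    g=np.load("g.npz");h=world(rail,[x,y,.25+dz])[0]; Z=R.from_euler('z',rail[2]); return h+Z.apply(g["off"]-[0,0,.17]), Z*R.from_quat(g["q"])
def pose():  # carrier hook in rail frame, upright error, from nominal grasp
    g=np.load("g.npz");p,r,o=now();C=r*R.from_quat(g["q"]).inv()
    h=p-C.apply(g["off"]-[0,0,.17]); return R.from_euler('z',-rail[2]).apply(h-[rail[0],rail[1],0]).round(4),np.degrees((R.from_euler('z',-rail[2])*C).as_rotvec()).round(2)
E
python3 - <<'E'
from h import *
p,r,o=now();print(p,o["joint_pos"].round(2),o["grip_force"],o["force"],o["torque"],pose())
print(delta(p,r,*tgt(.13,.045,-.065)))
E
```

```text
[0.46000892 0.24529305 0.34801083] [ 0.38  0.03 -0.65  0.28 -0.03  0.04] 58.695804476737976 [ 0.87964077  0.73653557 -3.24601897] [-0.31668395  0.86325754  0.01489173] (array([-0.0855,  0.39  ,  0.2917]), array([ 0.04, -0.12, 25.58]))
([6.34, -18.4, -4.9], [14.72, 0.13, 20.92])
```

Call:
{"api": "apply_moves", "payload": {
  "deltas": [
    [[0.6,-1.8,-0.5],[1.5,0,2.1],-1],
    [[1.3,-3.7,-1.0],[2.9,0,4.2],-1],
    [[1.9,-5.5,-1.5],[4.4,0,6.3],-1],
    [[2.5,-7.4,-2.0],[5.9,0,8.4],-1],
    [[3.2,-9.2,-2.5],[7.4,0,10.5],-1],
    [[3.8,-11.0,-2.9],[8.8,0,12.6],-1],
    [[4.4,-12.9,-3.4],[10.3,0,14.7],-1],
    [[5.1,-14.7,-3.9],[11.8,0,16.8],-1],
    [[5.7,-16.6,-4.4],[13.2,0,18.8],-1],
    [[6.1,-17.7,-4.7],[14.2,0,20.1],-1],
    [[6.3,-18.4,-4.9],[14.7,0.1,20.9],-1],
    [[6.3,-18.4,-4.9],[14.7,0.1,20.9],-1],
    [[6.3,-18.4,-4.9],[14.7,0.1,20.9],-1],
    [[6.3,-18.4,-4.9],[14.7,0.1,20.9],-1]
  ]
}}

```text
clock: 7.87
ee_pos: [0.4423, 0.0458, 0.3494]
eef_rot: [0.057, 0.952, -0.019, 0.299]
force: [-0.2, -0.1, -3.6]
gripper_width: 0.13
grip_force: 59.3
```

Run:
```python
from h import *
import cv2
p,r,o=now();print(p,o["joint_pos"].round(2),o["grip_force"],o["force"],pose())
print(delta(p,r,*tgt(.13,.045,0)))
g=np.load("g.npz");C=r*R.from_quat(g["q"]).inv();org=p-C.apply(g["off"])
pts=np.array([(-.069,0,.1),(-.019,.018,.178),(-.019,-.018,.178),(.017,.018,.178),(.017,-.018,.178),(-.026,-.046,.014),(-.026,.046,.014),(.034,.046,.014),(.034,-.046,.014)])
out=[]
for c,(x,y,w,h) in {"side":(150,90,130,150),"top":(190,100,130,150)}.items():
    im=ctrl.read_camera(c)[:,:,::-1].copy();k=ctrl.get_calibration(c)
    im=cv2.resize(im[y:y+h,x:x+w],None,fx=3,fy=4*.75,interpolation=cv2.INTER_CUBIC)
    for P,col in [(C.apply(pts)+org,(0,0,255)),(world(rail,[(0,.22,.25),(0,.1,.25),(-.04,.048,.278)]),(0,255,255))]:
        for u in proj(k,P): cv2.circle(im,(int((u[0]-x+.5)*3),int((u[1]-y+.5)*3)),2,col,-1)
    out.append(im)
cv2.imwrite("pics/a.png",np.hstack(out))
```

```text
[0.44226658 0.0457752  0.34937057] [-0.02 -0.13 -0.79  0.3  -0.06  0.08] 59.328120946884155 [-0.22296109 -0.12377744 -3.57115611] (array([-0.0656,  0.1305,  0.2923]), array([-0.04,  0.2 ,  0.1 ]))
([-5.5, -0.05, 3.56], [0.02, -0.2, 0.1])
```

View pics/a.png

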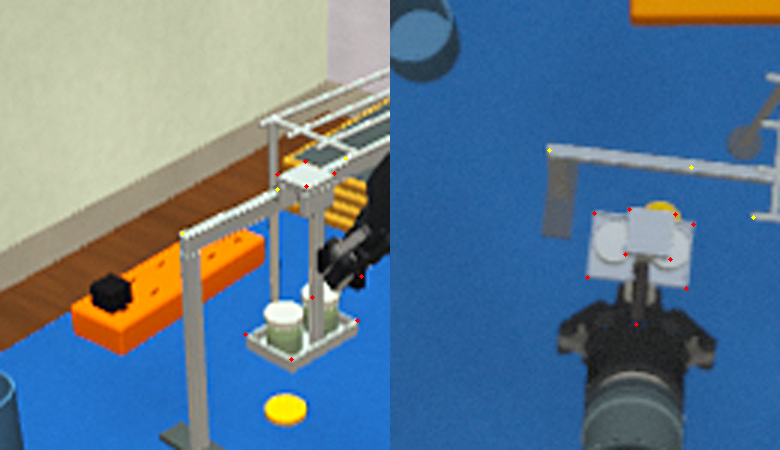

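Overlays match to about 1 px; the hook sits perhaps 2 mm forward. I'll move in over the rail and check again.

Call:
{"api": "apply_moves", "payload": {
  "deltas": [
    [[-1.2,0,0.8],[0,0,0],-1],
    [[-2.6,0,1.7],[0,-0.1,0],-1],
    [[-4.0,0,2.6],[0,-0.2,0.1],-1],
    [[-5.0,0,3.2],[0,-0.2,0.1],-1],
    [[-5.35,0,3.4],[0,-0.2,0.1],-1],
    [[-5.35,0,3.4],[0,-0.2,0.1],-1],
    [[-5.35,0,3.4],[0,-0.2,0.1],-1]
  ]
}}

```text
clock: 8.55
ee_pos: [0.5048, 0.0378, 0.3523]
eef_rot: [0.059, 0.952, -0.019, 0.3]
force: [-0.4, 0.3, -3.8]
gripper_width: 0.13
grip_force: 59.4
```

Run:
```python
from h import *
import cv2
p,r,o=now();print(p,o["joint_pos"].round(2),o["force"],pose())
print(delta(p,r,*tgt(.13,0,-.002)))
g=np.load("g.npz");C=r*R.from_quat(g["q"]).inv();org=p-C.apply(g["off"])
pts=np.array([(-.069,0,.1),(-.019,.018,.178),(-.019,-.018,.178),(.017,.018,.178),(.017,-.018,.178),(-.026,.046,.014),(.034,.046,.014),(.034,-.046,.014)])
out=[]
for c,(x,y,w,h) in {"side":(200,110,65,100),"top":(230,130,65,100)}.items():
    im=ctrl.read_camera(c)[:,:,::-1].copy();k=ctrl.get_calibration(c)
    im=cv2.resize(im[y:y+h,x:x+w],None,fx=6,fy=6,interpolation=cv2.INTER_CUBIC)
    for P,col in [(C.apply(pts)+org,(0,0,255)),(world(rail,[(-.005,.22,.25),(.005,.22,.25),(.005,.1,.25),(-.005,.1,.25)]),(0,255,255))]:
        for u in proj(k,P): cv2.circle(im,(int((u[0]-x+.5)*6),int((u[1]-y+.5)*6)),2,col,-1)
    out.append(im)
cv2.imwrite("pics/b.png",np.hstack(out))
```

```text
[0.50483423 0.03783498 0.35232029] [-0.04 -0.   -0.67  0.3  -0.05  0.07] [-0.3861889   0.29274247 -3.76253209] (array([-0.0024,  0.1301,  0.2957]), array([-0.01,  0.01, -0.03]))
([2.59, -0.01, 3.76], [-0.03, -0.01, -0.01])
```

View pics/b.png

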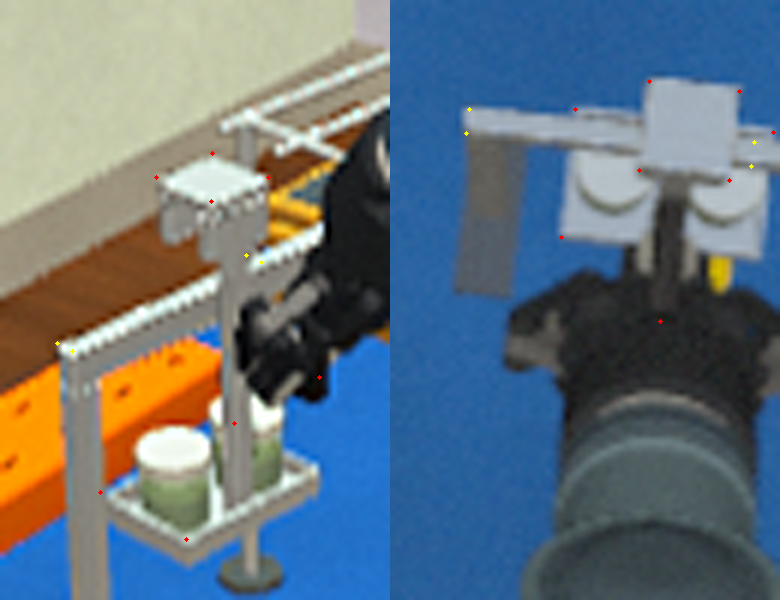

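Hook slot is centred over the rail within about 1 mm. Lowering.

Call:
{"api": "apply_moves", "payload": {
  "deltas": [
    [[0.4,0,0.6],[0,0,0],-1],
    [[0.8,0,1.2],[0,0,0],-1],
    [[1.2,0,1.75],[0,0,0],-1],
    [[1.6,0,2.3],[0,0,0],-1],
    [[1.9,0,2.75],[0,0,0],-1],
    [[2.2,0,3.2],[0,0,0],-1],
    [[2.4,0,3.45],[0,0,0],-1],
    [[2.4,0,3.45],[0,0,0],-1],
    [[2.4,0,3.45],[0,0,0],-1]
  ]
}}

```text
clock: 9.4
ee_pos: [0.5055, 0.0375, 0.3106]
eef_rot: [0.059, 0.952, -0.019, 0.301]
force: [-0.4, -0.3, -3.8]
gripper_width: 0.134
grip_force: 59.4
```

Run:
```python
from h import *
p,r,o=now();print(p,o["force"],o["torque"],pose())
print(delta(p,r,*tgt(.13,0,-.002)))
```

```text
[0.50553731 0.03747626 0.31056477] [-0.35422973 -0.27538051 -3.82366289] [0.06074728 1.04851162 0.05015869] (array([-0.0016,  0.1297,  0.2541]), array([-0.01, -0.06, -0.06]))
([0.26, 0.01, 0.3], [-0.04, 0.06, -0.04])
```

Call:
{"api": "apply_moves", "payload": {
  "deltas": [
    [[0.1,0,0.16],[0,0,0],-1],
    [[0.17,0,0.25],[0,0,0],-1],
    [[0.17,0,0.25],[0,0,0],-1]
  ]
}}

```text
clock: 9.65
ee_pos: [0.5056, 0.0375, 0.3078]
eef_rot: [0.059, 0.952, -0.019, 0.301]
force: [-0.6, 0.2, -4.1]
gripper_width: 0.131
grip_force: 59.4
```

Call:
{"api": "apply_moves", "payload": {
  "deltas": [
    [[0.06,0,0.08],[0,0,0],-1],
    [[0.06,0,0.08],[0,0,0],-1]
  ]
}}

```text
clock: 9.82
ee_pos: [0.5055, 0.0375, 0.3068]
eef_rot: [0.059, 0.952, -0.019, 0.301]
force: [0.5, 0.7, -4.0]
gripper_width: 0.133
grip_force: 59.4
```

Run:
```python
from h import *
p,r,o=now();print(p,o["force"],o["torque"],pose())
```

```text
[0.50554328 0.03749251 0.30675302] [ 0.50180643  0.66822247 -4.01444838] [ 0.12644799  1.07753405 -0.00171104] (array([-0.0016,  0.1297,  0.2503]), array([-0.01, -0.08, -0.06]))
```

Call:
{"api": "apply_moves", "payload": {
  "deltas": [
    [[0.06,0,0.08],[0,0,0],-1],
    [[0.06,0,0.08],[0,0,0],-1]
  ]
}}

```text
clock: 9.98
ee_pos: [0.5059, 0.0375, 0.3063]
eef_rot: [0.059, 0.951, -0.019, 0.302]
force: [-1.2, -0.3, -1.4]
gripper_width: 0.133
grip_force: 59.7
```

Call:
{"api": "apply_moves", "payload": {
  "deltas": [
    [[0.06,0,0.08],[0,0,0],-1],
    [[0.06,0,0.08],[0,0,0],-1]
  ]
}}

```text
clock: 10.15
ee_pos: [0.5061, 0.0375, 0.3058]
eef_rot: [0.059, 0.951, -0.019, 0.302]
force: [-3.1, 0.2, 2.9]
gripper_width: 0.135
grip_force: 60.3
```

Call:
{"api": "apply_moves", "payload": {
  "deltas": [
    [[0.03,0,0.04],[0,0,0],-1],
    [[0.03,0,0.04],[0,0,0],-1]
  ]
}}

```text
clock: 10.32
ee_pos: [0.5063, 0.0375, 0.3056]
eef_rot: [0.059, 0.951, -0.019, 0.303]
force: [-4.1, 0.4, 5.5]
gripper_width: 0.13
grip_force: 60.5
```

Seated: the vertical force rose at nominal z of 0.250. I'll relieve the load slightly and slide the first half.

Call:
{"api": "apply_moves", "payload": {
  "deltas": [
    [[-0.05,0,-0.07],[0,0,0],-1],
    [[-0.05,0,-0.07],[0,0,0],-1],
    [[-0.05,0,-0.07],[0,0,0],-1],
    [[-0.05,-0.5,-0.07],[0,0,0],-1],
    [[-0.05,-1.5,-0.07],[0,0,0],-1],
    [[-0.05,-2.5,-0.07],[0,0,0],-1],
    [[-0.05,-3.5,-0.07],[0,0,0],-1],
    [[-0.05,-4.5,-0.07],[0,0,0],-1],
    [[-0.05,-5.5,-0.07],[0,0,0],-1],
    [[-0.05,-6.5,-0.07],[0,0,0],-1],
    [[-0.05,-7.5,-0.07],[0,0,0],-1],
    [[-0.05,-8.5,-0.07],[0,0,0],-1],
    [[-0.05,-9.0,-0.07],[0,0,0],-1],
    [[-0.05,-9.0,-0.07],[0,0,0],-1]
  ]
}}

```text
clock: 11.48
ee_pos: [0.4948, -0.0534, 0.306]
eef_rot: [0.06, 0.951, -0.02, 0.302]
force: [1.5, 1.7, 4.5]
gripper_width: 0.133
grip_force: 60.3
```

Run:
```python
from h import *
p,r,o=now();print(p,o["force"],o["torque"],pose(),o["joint_pos"].round(2))
print(delta(p,r,*tgt(-.0639,0,-.002)))
```

```text
[ 0.49484632 -0.05337515  0.30598219] [1.48764841 1.71031225 4.534025  ] [ 0.17041363 -0.47994962  0.30561742] (array([-0.0008,  0.0379,  0.2498]), array([-0.03, -0.2 , -0.18])) [-0.26  0.03 -0.77  0.15  0.07 -0.11]
([0.03, -10.23, -0.09], [-0.13, 0.2, -0.13])
```

Call:
{"api": "apply_moves", "payload": {
  "deltas": [
    [[-0.03,-0.5,-0.04],[0,0,0],-1],
    [[-0.03,-1.5,-0.04],[0,0,0],-1],
    [[-0.03,-2.5,-0.04],[0,0,0],-1],
    [[-0.03,-3.5,-0.04],[0,0,0],-1],
    [[-0.03,-4.5,-0.04],[0,0,0],-1],
    [[-0.03,-5.5,-0.04],[0,0,0],-1],
    [[-0.03,-6.5,-0.04],[0,0,0],-1],
    [[-0.03,-7.5,-0.04],[0,0,0],-1],
    [[-0.03,-8.5,-0.04],[0,0,0],-1],
    [[-0.03,-9.3,-0.04],[0,0,0],-1],
    [[-0.03,-9.8,-0.04],[0,0,0],-1],
    [[-0.03,-9.8,-0.04],[0,0,0],-1],
    [[-0.03,-9.8,-0.04],[0,0,0],-1]
  ]
}}

```text
clock: 12.57
ee_pos: [0.4824, -0.1499, 0.3062]
eef_rot: [0.059, 0.951, -0.019, 0.302]
force: [1.7, 2.1, 6.0]
gripper_width: 0.134
grip_force: 60.3
```

Run:
```python
from h import *
import cv2
p,r,o=now();print(p,o["force"],o["torque"],pose())
print(delta(p,r,*tgt(-.0639,0,-.002)))
g=np.load("g.npz");C=r*R.from_quat(g["q"]).inv();org=p-C.apply(g["off"])
pts=np.array([(-.069,0,.1),(-.019,.018,.178),(-.019,-.018,.178),(.017,.018,.178),(.017,-.018,.178),(-.026,.046,.014),(.034,.046,.014),(.034,-.046,.014)])
out=[]
for c,(x,y,w,h) in {"side":(250,100,65,100),"top":(325,130,65,100)}.items():
    im=ctrl.read_camera(c)[:,:,::-1].copy();k=ctrl.get_calibration(c)
    print(c,[[(round(d["p"],2),np.round(np.array(d["centre"])*[512,384],1).tolist()) for d in ctrl.mark_of(c,l)] for l in("carrier_hook","mark")],proj(k,C.apply([0,0,.17])+org),proj(k,world(rail,(0,-.0639,.25))))
    im=cv2.resize(im[y:y+h,x:x+w],None,fx=6,fy=6,interpolation=cv2.INTER_CUBIC)
    for P,col in [(C.apply(pts)+org,(0,0,255)),(world(rail,[(-.04,-.0639,.281),(-.04,-.0639,.317),(0,-.0639,.25)]),(0,255,255))]:
        for u in proj(k,P): cv2.circle(im,(int((u[0]-x+.5)*6),int((u[1]-y+.5)*6)),2,col,-1)
    out.append(im)
cv2.imwrite("pics/c.png",np.hstack(out))
```

```text
[ 0.48241478 -0.14994523  0.30617398] [1.70814381 2.12955609 6.01523591] [ 0.16711983 -0.48395143  0.33947655] (array([-0.0013, -0.0593,  0.2499]), array([-0.03, -0.14, -0.14]))
([0.02, -0.49, -0.07], [-0.1, 0.14, -0.1])
side [[(0.94, [280.0, 134.1])], [(0.65, [289.1, 159.5]), (0.59, [280.8, 133.2])]] [[278.56592396 135.81646653]] [[279.20536372 135.21004747]]
top [[(0.94, [353.1, 160.7])], [(0.61, [127.7, 221.3]), (0.53, [352.5, 161.0])]] [[353.03510156 163.01910585]] [[354.90045728 162.70777915]]
```

View pics/c.png

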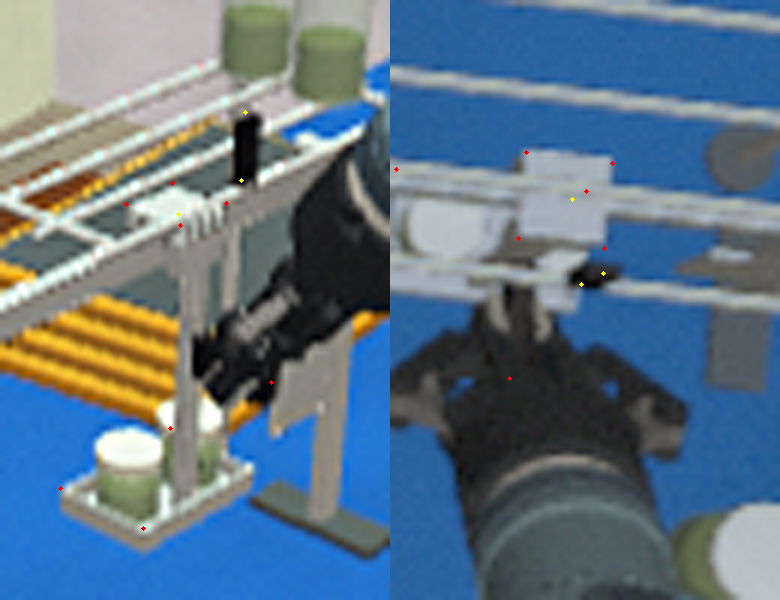

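Hook plate and pointer match the model within about 1 px (the pointer centre at (595,276) versus 592,278). A final 5 mm slide, easing the load, then let go.

Call:
{"api": "apply_moves", "payload": {
  "deltas": [
    [[0,-0.25,0],[0,0,0],-1],
    [[0,-0.5,0],[0,0,0],-1],
    [[0,-0.52,0],[0,0,0],-1],
    [[-0.03,-0.52,-0.05],[0,0,0],-1],
    [[-0.03,-0.52,-0.05],[0,0,0],-1],
    [[-0.03,-0.52,-0.05],[0,0,0],-1]
  ],
  "force": 20
}}

```text
clock: 13.37
ee_pos: [0.4816, -0.1542, 0.3063]
eef_rot: [0.059, 0.952, -0.019, 0.301]
force: [2.6, 3.8, 4.4]
gripper_width: 0.13
grip_force: 60.0
```

Run:
```python
from h import *
p,r,o=now();print(p,o["force"],pose(),o["clock"])
```

```text
[ 0.48162891 -0.1541792   0.3063269 ] [2.59893599 3.83740159 4.37944849] (array([-0.0016, -0.0633,  0.2499]), array([ 0.03, -0.1 , -0.02])) 13.3667
```

Call:
{"api": "apply_moves", "payload": {
  "deltas": [
    [[-0.06,-0.05,-0.08],[0,0,0],-1],
    [[-0.06,-0.05,-0.08],[0,0,0],-1],
    [[-0.06,-0.05,-0.08],[0,0,0],-1]
  ]
}}

```text
clock: 13.62
ee_pos: [0.4811, -0.1549, 0.3067]
eef_rot: [0.059, 0.952, -0.019, 0.3]
force: [2.1, 0.7, 1.9]
gripper_width: 0.13
grip_force: 59.8
```

Load is small now. Opening gently, then fully, then backing off along the tool axis.

Call:
{"api": "apply_moves", "payload": {
  "deltas": [
    [[0,0,0],[0,0,0],-0.5],
    [[0,0,0],[0,0,0],-0.4],
    [[0,0,0],[0,0,0],-0.2],
    [[0,0,0],[0,0,0],0],
    [[0,0,0],[0,0,0],0],
    [[0,0,0],[0,0,0],0],
    [[0,0,0],[0,0,0],0],
    [[0,0,-1],[0,0,0],0],
    [[0,0,-2.5],[0,0,0],0],
    [[0,0,-4.5],[0,0,0],0],
    [[0,0,-6.5],[0,0,0],0],
    [[0,0,-8.5],[0,0,0],0],
    [[0,0,-10],[0,0,0],0],
    [[0,0,-10],[0,0,0],0],
    [[0,0,-10],[0,0,0],0],
    [[0,0,-10],[0,0,0],0],
    [[0,0,-10],[0,0,0],0],
    [[0,0,-10],[0,0,0],0]
  ]
}}

```text
clock: 15.12
ee_pos: [0.4245, -0.1474, 0.388]
eef_rot: [0.059, 0.952, -0.018, 0.3]
force: [0.1, 0.8, -0.1]
gripper_width: 0.5
grip_force: 0.0
```

Run:
```python
from h import *
import cv2
p,r,o=now();print(p,o["force"],o["clock"])
car=[*world(rail,(0,-.0639,0))[0][:2],rail[2]]
pts=np.array([(-.069,0,.1),(-.019,.018,.178),(-.019,-.018,.178),(.017,.018,.178),(.017,-.018,.178),(-.026,.046,.014),(.034,.046,.014),(.034,-.046,.014)])+[0,0,.08]
out=[]
for c,(x,y,w,h,f) in {"side":(250,100,65,100,6),"top":(325,130,65,100,6)}.items():
    im=ctrl.read_camera(c)[:,:,::-1].copy();k=ctrl.get_calibration(c)
    im=cv2.resize(im[y:y+h,x:x+w],None,fx=f,fy=f,interpolation=cv2.INTER_CUBIC)
    for P,col in [(world(car,pts),(0,0,255)),(world(rail,[(-.04,-.0639,.281),(-.04,-.0639,.317)]),(0,255,255))]:
        for u in proj(k,P): cv2.circle(im,(int((u[0]-x+.5)*f),int((u[1]-y+.5)*f)),2,col,-1)
    out.append(im)
cv2.imwrite("pics/d.png",np.hstack(out))
```

```text
[ 0.42447213 -0.1473933   0.387959  ] [ 0.07966079  0.84630595 -0.07209176] 15.1167
```

View pics/d.png

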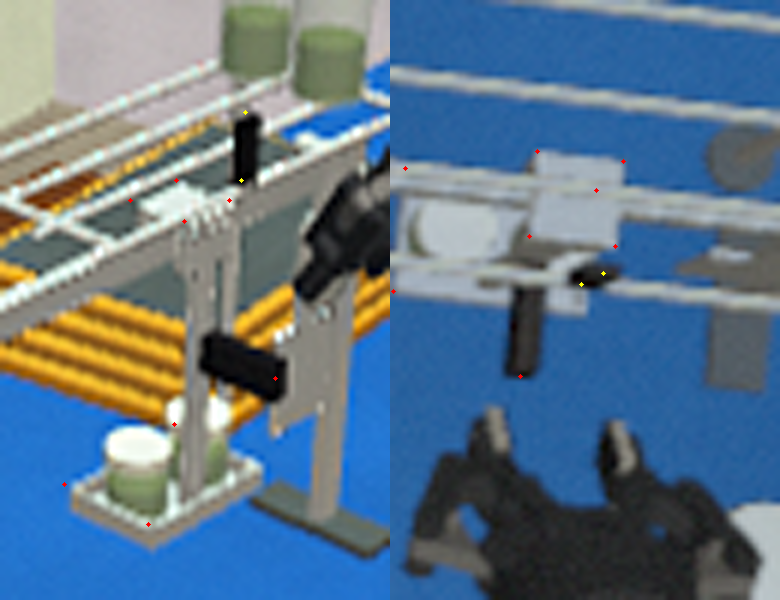

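The carrier hangs upright. In the top view its hook plate lies on the model dots for the mark, and the side view shows the same bias for carrier and pointer. I'll let it settle, then hand in.

Call:
{"api": "apply_moves", "payload": {
  "deltas": [
    [[0,0,-2],[0,0,0],0],
    [[0,0,-2],[0,0,0],0],
    [[0,0,-2],[0,0,0],0],
    [[0,0,-2],[0,0,0],0],
    [[0,0,-2],[0,0,0],0],
    [[0,0,-2],[0,0,0],0],
    [[0,0,-2],[0,0,0],0],
    [[0,0,-2],[0,0,0],0],
    [[0,0,-2],[0,0,0],0],
    [[0,0,-2],[0,0,0],0],
    [[0,0,-2],[0,0,0],0],
    [[0,0,-2],[0,0,0],0],
    [[0,0,-2],[0,0,0],0],
    [[0,0,-2],[0,0,0],0],
    [[0,0,-2],[0,0,0],0],
    [[0,0,-2],[0,0,0],0],
    [[0,0,-2],[0,0,0],0],
    [[0,0,-2],[0,0,0],0]
  ]
}}

```text
clock: 16.72
ee_pos: [0.4131, -0.1461, 0.4055]
eef_rot: [0.059, 0.952, -0.019, 0.301]
force: [0.5, -0.1, 0.2]
gripper_width: 0.495
grip_force: 0.0
```

```bash
python3 -c "
from cell import ctrl
print(ctrl.hand_in())"
```

```text
the job is handed in; nothing more can be done
None
```

The job is handed in at about 16.7 s: the carrier hangs upright on the rail, let go, with its hook at the mark to about 1–2 mm by the camera images; no verdict was returned.

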